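# Fetch a spare objective from a tip-out bin

## Task

Fetch the spare microscope objective in the yellow-capped canister from the back of the tip-out bin and stand it gently on the green mat, upright and with its whole foot on the mat: push the bin's front in so that its touch latch lets go, tilt the bin well forward, and lift the canister out. Then shut the bin again and push it home so that the latch keeps it shut, with the blue-capped canister still standing in the bin's rear compartment. Leave the microscope, the oil bottle and the slide box alone.

Things in the scene. Friction and masses are not known exactly. Their poses are not given: they have to be found in the camera images.
- unit: cream frame of the tip-out bin unit, fixed, 165 deep x 208 wide x 170 mm high: base, back, two 8 mm side cheeks (95 mm high in front, sloping up to the top) and a top panel over the rear 115 mm. Origin: centre of the underside in width, 75 mm behind the front edge; its front faces its own -x, y across, z up. The bin (clear tub) fills it between the cheeks
- bin (a joint): the bin's angle, rad: 0 shut and latched, growing as its top tips to the unit's -x, stop at 0.80; -0.066 pushed in to the inner stop (9 mm at the rim). Push-push latch: only a push right to the inner stop (about 5 N, then hard), then let go, works it: the latched bin comes out slowly (1 to 2 s) to 0.29 and waits; the free one, pushed back in against 2 to 5 N of spring, stays latched at 0
- bin_hinge (a point): middle of the bin's pivot line (along the unit's y), at (-65, 0, 26) mm in the unit's frame. The point's axes turn with the bin and are the unit's when it is shut: this is the bin's frame. The hinge is stiff: above 0.6 rad the bin stays where it is left (lower it may sink to 0.29) and moves with 1 to 3 N at the rim
- bin_rim (a point): middle of the blue round rim bar, 10 mm thick, 186 mm long, on top of the bin's 3 mm front wall; at (-11, 0, 127) mm in the bin's frame. At 0.29 rad a finger has over 60 mm of room behind the bar, before the top panel. The bin is 112 mm deep; its side walls end 75 mm above the pivot, rising to the rim in the front 50 mm only
- bin_back (a point): floor centre of the bin's rear compartment, at (74.5, 0, -7) mm in the bin's frame. It is 49 mm deep (x), 180 mm wide (y), between a 45 mm high divider in front and the back wall; a 30 mm high rib parts it into a left and a right pocket. Shut, it lies under the top panel; tilted, the canisters lean on the divider and their axes lean with the bin
- yellow_center (a point): centre (half-way up) of the canister with the yellow cap: black foot, clear tube with an objective in it, yellow cap; 34 mm thick, 78 mm high, 60 to 110 g, z up its axis. It stands in the left or the right pocket, about 45 mm from the bin's middle
- blue_center (a point): centre of the same kind of canister with a blue cap, in the other pocket; it stays there
- mat: green rubber mat, 110 x 110 x 4 mm, fixed on the desk; origin at the centre of its underside
- microscope: microscope with cream U-shaped foot, round black stage and blue camera head, about 440 mm high, 220 x 185 mm foot, fixed; origin at desk level under its optical axis; leave alone
- oil: small amber immersion-oil bottle, 28 mm thick, 68 mm high, loose; origin at the centre of its underside; leave alone
- slidebox: blue slide box, 100 x 85 x 33 mm, loose; origin at the centre of its underside; leave alone
Mind the look-alikes: they are no part of the job. There is more than one size of the mat; the one meant has the size given above.

How it is judged (in metres and radians):
On the way:
1. the bin is tilted well forward (joint bin over 0.6 rad) (value of joint bin above 0.6 rad), for 0.2 s.
At the end, for the whole second after the job is handed in: yellow canister upright (0.1 rad) and still, standing on the mat, its centre within 40 mm of the mat's middle along both mat axes; bin latched shut (joint within 0.03 rad of 0); blue canister standing (0.2 rad) in the bin's rear compartment (x of yellow_center in the frame of mat between -0.04 and 0.04 m and y of yellow_center in the frame of mat between -0.04 and 0.04 m and z of yellow_center in the frame of mat between 0.037 and 0.049 m and angle between yellow_center's own z axis and vertical below 0.1 rad and linear speed of yellow below 0.03 m/s and value of joint bin between -0.03 and 0.03 rad and velocity of joint bin below 0.05 rad/s and x of blue_center in the frame of bin_back between -0.022 and 0.022 m and y of blue_center in the frame of bin_back between -0.09 and 0.09 m and z of blue_center in the frame of bin_back below 0.047 m and angle between blue_center's own z axis and vertical below 0.2 rad); the robot touches nothing.
It fails at once if a canister falls or is thrown: faster than 0.6 m/s while no finger holds it ((linear speed of yellow above 0.6 m/s and contact force between yellow and the fingers below 0.5 N) or (linear speed of blue above 0.6 m/s and contact force between blue and the fingers below 0.5 N)).
It fails at once if the oil bottle or the slide box is moved more than 30 mm or tipped over (distance of any of oil, slidebox from where it was at the start of the episode above 0.03 m or angle between oil's own z axis and vertical above 0.5 rad).
It fails at once if the microscope is knocked (over 15 N) (contact force between microscope and anything else above 15 N).
It also fails if it takes over 64 s, if anything falls off the work surface, if the arm or the gripper's body presses on something with over 40 N, if the wrist force passes 120 N, or if a joint passes its speed limit or range.

## Robot

A 6-joint arm with a two-finger parallel gripper is mounted at the origin on the work surface. World frame = base frame: x ahead of the robot, y to its left, z up, the work surface at z = 0. Lengths are in m, angles in degrees, forces in N, time in s.
With the tool pointing down it reaches from about 0.325 to 0.775 m from the base axis. Payload 5.5 kg.
Tool frame: the origin (TCP) lies between the finger pads; the fingertips stand ctrl.tcp_to_tips ahead of it and the grasp point (between the pads) lies 3 mm ahead of it (ctrl.tcp_to_tips is the distance from the TCP to the fingertips, in m); z points along the fingers, y is the direction in which the jaws open and shut (so a half turn about z gives the same grasp; the last joint's range is limited). The gripper opens to 88 mm and grips with 3 to 60 N. Pads are 20 mm wide; open, the fingers measure 115 mm over their backs; the gripper's body (75 mm by 178 mm) begins 61 mm behind the grasp point.
Start: joints at [-69.139, 5.22, 70.514, -0, 104.267, -3.249], TCP at [0.245, -0.548, 0.245] pointing down, gripper open.
Joint ranges: [-164.24, 164.24], [-49.07, 125.15], [9.68, 141.18], [-86.29, 266.29], [3.28, 154.24], [-151.56, 151.56]. Speed limits (degrees/s): [147.25, 147.25, 172.46, 180, 180, 180].

## Interface

Orientations are given as a 3x3 rotation matrix whose columns are the frame's x, y, z axes.
In Python, from rig import ctrl gives the robot as it stands.
- The arm moves only by the shell command python3 -m handwheel 'ROWS' [OPENING] [FORCE]. ROWS is JSON, a list of rows, each an object with "delta_pos": the shift along the world's x, y, z in cm, a list of three; "rotation": the turn, a rotation vector about the world's x, y, z in rad, a list of three. A call has 1 to 20 rows; each row is the pose to reach, as a shift and turn from the pose commanded when the call began; what a row does not reach only later rows make up. A row lasts 1/10 s, in which the tool goes at most 50 mm and 8.59 degrees, less where a joint would pass 70% of its speed; a pose out of reach is approached as far as the arm can. A call with a gripper value outside its range is refused whole. OPENING is the finger opening in cm, from 0 to 8.78, set as the call begins (- or left out, the last holds). The fingers move at their own pace and stop on an object; FORCE is the grip in N (left out, the last holds). Time passes only in rows, so rows that repeat a pose let the fingers close. It gives the time, the measured TCP pose, the force and the opening at its end, in the units of the state.
- ctrl.observe(): the state, without advancing time (a new reading comes with each control period).
- ctrl.grab_frame(name): name is "side" or "top"; returns the picture (384x512x3 uint8, blue, green, red); there is no depth.
- ctrl.camera_model(name): a dict with "fx", "fy", "cx", "cy" (pixels), "k1" (the pictures are not rectified: a ray, as slopes to the right and down, at radius r is drawn at 1 + k1 r^2 times it, then the intrinsics apply), "extrinsics" (4x4, takes a point from camera to world coordinates). Camera axes: x right, y down, z forward; pixel columns grow to the right and rows downward; lengths in m; the calibration is good to about 2 mm. A picture is of the moment at which its call begins. camera_model takes no time and is no camera call.
- ctrl.finish_job(): hands the job in, once; it reports no verdict.
The state is a dict: "t": time; "qpos": joint angles; "joint_vel": joint speeds; "effort": joint torques, N m; "eef_pos": TCP position; "orientation": TCP orientation; "force": force on the tool from outside, world axes, zero at the start; "torque": the same for the moment, N m; "gripper_width": finger opening in m.
Only numpy, scipy, OpenCV 4.12 (cv2) and the standard library are available. Lean on these libraries where they do the work, as an engineer would, in place of code of your own. Each camera call takes 0.05 s, during which the arm holds its last target.

## Working session

There is one attempt and no reset: what is moved stays moved. The work goes in short steps, Python scripts to look and compute and a shell command to move; the robot and the scene stay as the last step left them, time stands still between calls to the robot, and variables do not carry over. Pictures are saved under pics/ and viewed, and the job is handed in when it is done.

```bash
ls; mkdir -p pics; python3 - <<'E'
from rig import ctrl
import cv2
for n in("side","top"):
    cv2.imwrite(f"pics/{n}0.png",ctrl.grab_frame(n)); m=ctrl.camera_model(n); print(n,m)
print(ctrl.observe(), ctrl.tcp_to_tips)
E
```

```text
pics
side {'fx': 387.5321122124296, 'fy': 387.5321122124296, 'cx': 262.16654657698285, 'cy': 195.6085753192093, 'k1': 0.015313647531551174, 'extrinsics': array([[ 0.37771853, -0.87830051,  0.29311589,  0.12403421],
       [-0.92588325, -0.35543967,  0.12807363, -0.03180139],
       [-0.00830212, -0.31976687, -0.94745988,  1.18580819],
       [ 0.        ,  0.        ,  0.        ,  1.        ]])}
top {'fx': 441.8034860160609, 'fy': 441.8034860160609, 'cx': 257.80566855570265, 'cy': 192.2170297183964, 'k1': -0.16818884901479494, 'extrinsics': array([[-0.00702843, -0.99657719,  0.08236812,  0.33638723],
       [-0.99977462,  0.00865329,  0.01938645,  0.08296861],
       [-0.02003285, -0.0822133 , -0.9964134 ,  1.50312241],
       [ 0.        ,  0.        ,  0.        ,  1.        ]])}
{'t': 0.1, 'qpos': array([-6.91411892e+01,  5.25713785e+00,  7.05763314e+01, -1.42642348e-03,
        1.04268041e+02, -3.24829540e+00]), 'joint_vel': array([-0.09212154, -0.07788289, -0.2241811 , -0.03099798,  0.02489212,
       -0.07175983]), 'effort': array([ 3.97840748e-03, -4.47858274e+01, -4.07570243e+01,  7.00023375e-02,
        2.83928047e-02, -8.66739265e-05]), 'eef_pos': array([ 0.24497336, -0.5474426 ,  0.24362393]), 'orientation': array([[ 9.12786048e-01,  4.08437514e-01, -6.53383488e-04],
       [ 4.08438029e-01, -9.12784566e-01,  1.64697787e-03],
       [ 7.62891821e-05, -1.77020508e-03, -9.99998430e-01]]), 'force': array([ 0.17353078, -0.18213649, -0.67087504]), 'torque': array([ 0.03484805, -0.01459783,  0.02763349]), 'gripper_width': 0.08780487041488316} 0.022
```

View pics/side0.png

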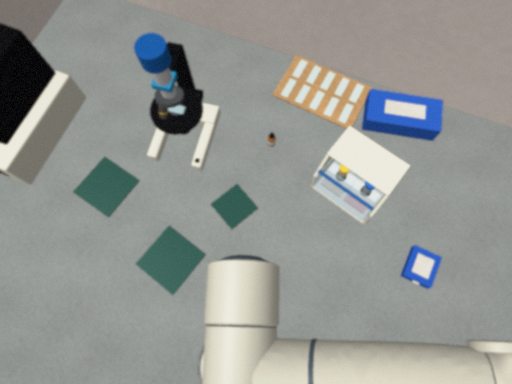

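View pics/top0.png

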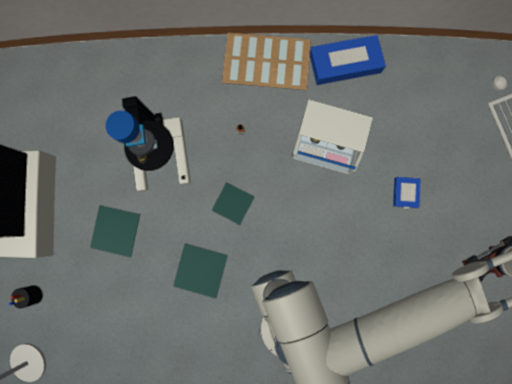

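The side view shows the unit at about (362,172), with the yellow cap at (343,172) on the left and the blue cap at (368,188). There are three green mats at (106,186), (171,260) and (235,206), the oil bottle at (271,139) and a small slide box at (422,266). In the top view the unit is at (333,137) and the mats are at (115,230), (201,270) and (233,203). The large blue box at (347,59) is a look-alike.

```bash
cat > h.py <<'E'
import numpy as np,cv2
from rig import ctrl
def ray(n,uv):
    m=ctrl.camera_model(n);a=(uv[0]-m['cx'])/m['fx'];b=(uv[1]-m['cy'])/m['fy'];x,y=a,b
    for _ in range(30):
        s=1+m['k1']*(x*x+y*y);x,y=a/s,b/s
    E=m['extrinsics'];return E[:3,3],E[:3,:3]@np.array([x,y,1.])
def plane(n,uv,z):
    o,d=ray(n,uv);return o+d*(z-o[2])/d[2]
def tri(uvs,uvt):
    o1,d1=ray('side',uvs);o2,d2=ray('top',uvt)
    t=np.linalg.lstsq(np.c_[d1,-d2],o2-o1,rcond=None)[0]
    p,q=o1+t[0]*d1,o2+t[1]*d2;return (p+q)/2,np.linalg.norm(p-q)
def proj(n,P):
    m=ctrl.camera_model(n);E=m['extrinsics'];c=E[:3,:3].T@(np.array(P)-E[:3,3]);x,y=c[:2]/c[2];s=1+m['k1']*(x*x+y*y)
    return np.array([m['fx']*x*s+m['cx'],m['fy']*y*s+m['cy']])
def crop(n,im,c,hw,name,f):
    x,y=c;w,h=hw;k=im[max(0,y-h):y+h,max(0,x-w):x+w];cv2.imwrite(name,cv2.resize(k,None,fx=f,fy=f,interpolation=cv2.INTER_CUBIC))
E
python3 - <<'E'
from h import *
np.set_printoptions(precision=4,suppress=True)
for n in('side','top'):
    im=cv2.imread(f'pics/{n}0.png');hsv=cv2.cvtColor(im,cv2.COLOR_BGR2HSV)
    m=cv2.inRange(hsv,(70,80,30),(95,255,160))
    for c in cv2.findContours(m,0,1)[0]:
        if cv2.contourArea(c)<500: continue
        r=cv2.boxPoints(cv2.minAreaRect(c)); P=np.array([plane(n,p,.004) for p in r])
        print(n,r.mean(0),P.mean(0),[np.linalg.norm(P[i]-P[i-1]) for i in range(4)],np.degrees(np.arctan2(*(P[1]-P[0])[[1,0]])))
im=cv2.imread('pics/side0.png');crop('side',im,(362,175),(60,55),'pics/side0c.png',6)
im=cv2.imread('pics/top0.png');crop('top',im,(333,137),(50,45),'pics/top0c.png',7)
E
```

```text
side [170.4508 258.959 ] [0.1971 0.311  0.004 ] [np.float64(0.1443534662563405), np.float64(0.14893744126934924), np.float64(0.14912773596227288), np.float64(0.14518982350681287)] -14.065414663193975
side [234.1342 205.7927] [0.425  0.1982 0.004 ] [np.float64(0.10139109047080604), np.float64(0.10492664357588946), np.float64(0.10322062228247203), np.float64(0.10266732257881642)] -26.942485081808996
side [105.6651 185.8987] [0.3312 0.6125 0.004 ] [np.float64(0.1457882851360746), np.float64(0.156672972401002), np.float64(0.1510330998588722), np.float64(0.15261442207828668)] -10.328935304535015
top [199.9384 270.3923] [0.1957 0.3108 0.004 ] [np.float64(0.14716492287659602), np.float64(0.14766289919952194), np.float64(0.14718333039399253), np.float64(0.14665283479489105)] -15.601170672549102
top [114.6647 230.7588] [0.3304 0.611  0.004 ] [np.float64(0.1476717273232402), np.float64(0.1483812405234945), np.float64(0.14781395537018513), np.float64(0.14630366311350657)] -12.532089039513172
top [232.6855 203.0976] [0.424 0.198 0.004] [np.float64(0.10465442662352827), np.float64(0.10428700425949096), np.float64(0.10499846634703609), np.float64(0.10378551518920454)] -27.906320387979683
```

View pics/side0c.png

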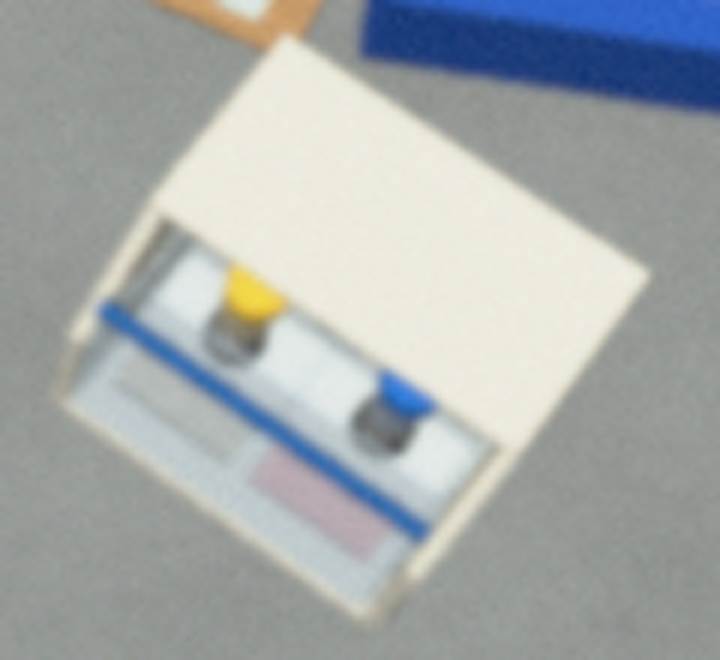

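View pics/top0c.png

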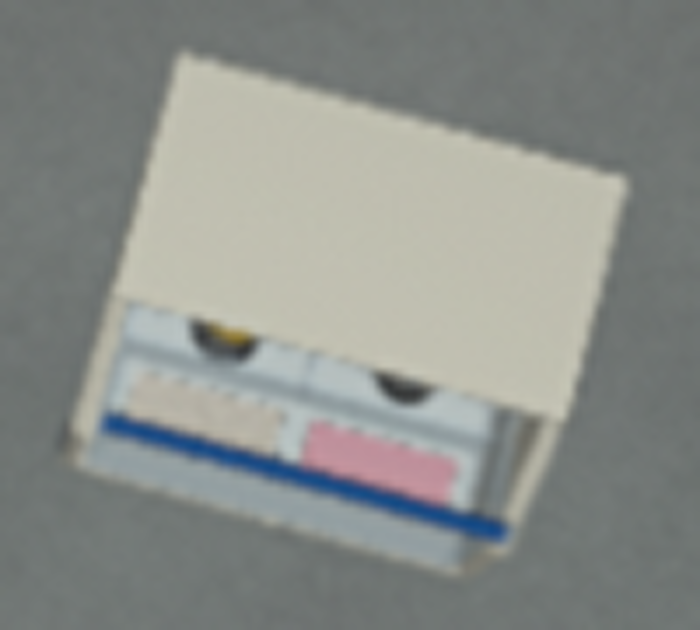

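```bash
python3 - <<'E'
from h import *
np.set_printoptions(precision=4,suppress=True)
# refine top-panel corners by mask
out={}
for n,off,f,cs in(('side',(302,120),6,[(286,36),(650,274),(510,447),(160,212)]),('top',(283,92),7,[(182,55),(628,180),(562,418),(115,293)])):
    P=np.array([plane(n,((u+.5)/f-.5+off[0],(v+.5)/f-.5+off[1]),.170) for u,v in cs]);out[n]=P
    print(n,P,[np.linalg.norm(P[i]-P[i-1]) for i in range(4)])
    c=P.mean(0); y=((P[0]-P[1])+(P[3]-P[2]));yaw=np.degrees(np.arctan2(-y[0],y[1]));x=(P[0]+P[1]-P[2]-P[3]);print('ctr',c,yaw,np.degrees(np.arctan2(x[1],x[0])))
# rim ends: blue bar
a=tri(((105+.5)/6+301.5,(313+.5)/6+119.5),((105+.5)/7+282.5,(423+.5)/7+91.5));b=tri(((427+.5)/6+301.5,(530+.5)/6+119.5),((503+.5)/7+282.5,(530+.5)/7+91.5))
print(a,b,np.linalg.norm(a[0]-b[0]),(a[0]+b[0])/2)
E
```

```text
side [[ 0.7351 -0.0495  0.17  ]
 [ 0.6787 -0.2473  0.17  ]
 [ 0.5711 -0.2109  0.17  ]
 [ 0.6231 -0.0234  0.17  ]] [np.float64(0.1150964305842389), np.float64(0.20561005670676877), np.float64(0.11354766741741282), np.float64(0.19459009201648925)]
ctr [ 0.652  -0.1328  0.17  ] -15.705647999496087 -15.883755858065133
top [[ 0.7343 -0.0508  0.17  ]
 [ 0.6771 -0.2485  0.17  ]
 [ 0.5699 -0.2147  0.17  ]
 [ 0.6266 -0.0189  0.17  ]] [np.float64(0.11240049919613755), np.float64(0.20584277505604923), np.float64(0.11241123305547833), np.float64(0.2038746754910276)]
ctr [ 0.652  -0.1332  0.17  ] -16.13540658302823 -17.01554329544302
(array([ 0.5724, -0.0155,  0.1507]), np.float64(0.0014331672991723277)) (array([ 0.5215, -0.1885,  0.1625]), np.float64(0.0001221839002786259)) 0.1807182466567327 [ 0.547  -0.102   0.1566]
```

```bash
python3 - <<'E'
from h import *
np.set_printoptions(precision=3,suppress=True)
print('oil',plane('top',(240,130),0.03),plane('side',(271,141),0.03))
print('slidebox',plane('top',(407,193),.03))
print('mic foot ends',plane('top',(140,188),.02),plane('top',(184,182),.02),'stage',tri((177,112),(150,146)),'head',tri((152,52),(123,126)))
E
python3 -m handwheel '[{"delta_pos":[4,7,0],"rotation":[0,0,-0.12]},{"delta_pos":[8,13,0],"rotation":[0,0,-0.25]},{"delta_pos":[10,17,0],"rotation":[0,0,-0.35]},{"delta_pos":[13,22,0],"rotation":[0,0,-0.47]},{"delta_pos":[16,27,0],"rotation":[0,0,-0.58]},{"delta_pos":[18,31,0],"rotation":[0,0,-0.65]},{"delta_pos":[21,36,0],"rotation":[0,0,-0.704]},{"delta_pos":[24,40,0],"rotation":[0,0,-0.704]},{"delta_pos":[26,44,0],"rotation":[0,0,-0.704]},{"delta_pos":[26.9,45.5,0],"rotation":[0,0,-0.704]},{"delta_pos":[26.9,45.5,-3],"rotation":[0,0,-0.704]},{"delta_pos":[26.9,45.5,-6],"rotation":[0,0,-0.704]},{"delta_pos":[26.9,45.5,-8.6],"rotation":[0,0,-0.704]},{"delta_pos":[26.9,45.5,-8.6],"rotation":[0,0,-0.704]},{"delta_pos":[26.9,45.5,-8.6],"rotation":[0,0,-0.704]}]' 0 20
python3 - <<'E'
from h import *
for n in('side','top'):
    im=ctrl.grab_frame(n);cv2.imwrite(f'pics/{n}1.png',im)
    c=(362,175) if n=='side' else (325,147); crop(n,im,c,(60,55),f'pics/{n}1c.png',6)
E
```

```text
oil [0.671 0.171 0.03 ] [0.669 0.169 0.03 ]
slidebox [ 0.451 -0.394  0.03 ]
mic foot ends [0.477 0.516 0.02 ] [0.496 0.363 0.02 ] stage (array([0.597, 0.45 , 0.149]), np.float64(0.0021911655360901338)) head (array([0.598, 0.45 , 0.42 ]), np.float64(0.0039732140986833454))
t: 1.6
eef_pos: [0.5138, -0.0927, 0.1586]
orientation: [[0.96, -0.28, -0.001], [-0.28, -0.96, 0.0], [-0.001, 0.0, -1.0]]
force: [0.1, 0.1, 0.8]
gripper_width: 0.0005
```

View pics/side1c.png

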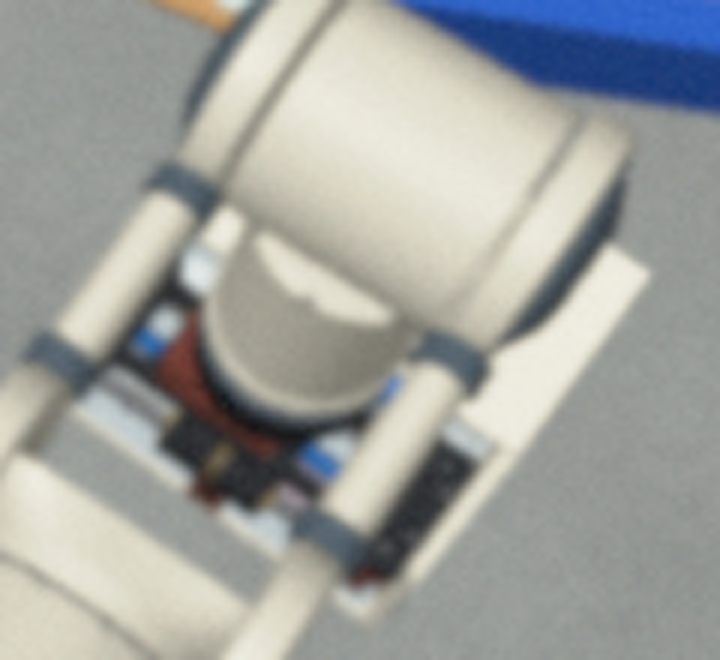

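View pics/top1c.png

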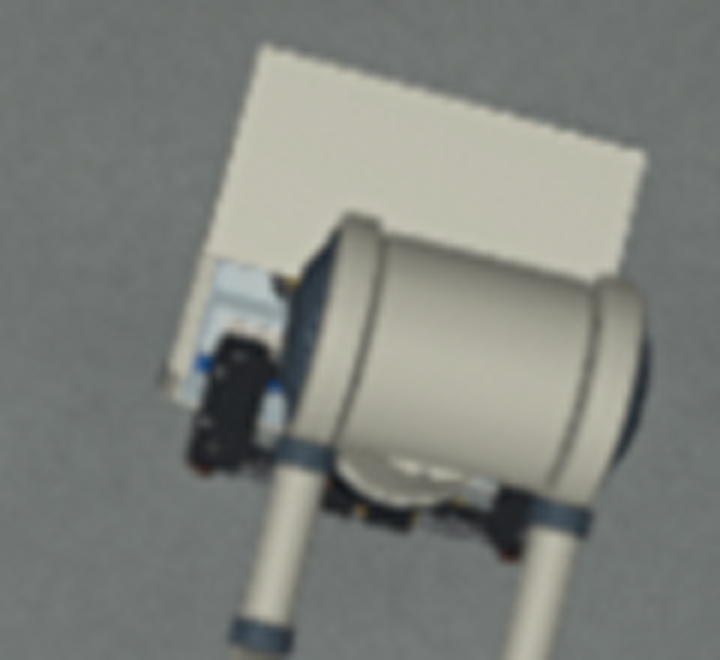

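The arm hides the bin now; the gripper stands in front of the rim. I'll push by force feedback.

```bash

python3 -m handwheel '[{"delta_pos":[0.5,-0.14,0],"rotation":[0,0,0]},{"delta_pos":[1.2,-0.35,0],"rotation":[0,0,0]},{"delta_pos":[1.7,-0.5,0],"rotation":[0,0,0]},{"delta_pos":[2.0,-0.58,0],"rotation":[0,0,0]},{"delta_pos":[2.2,-0.64,0],"rotation":[0,0,0]},{"delta_pos":[2.4,-0.7,0],"rotation":[0,0,0]},{"delta_pos":[2.4,-0.7,0],"rotation":[0,0,0]}]'
python3 -m handwheel '[{"delta_pos":[0.1,-0.03,0],"rotation":[0,0,0]},{"delta_pos":[0.2,-0.06,0],"rotation":[0,0,0]},{"delta_pos":[0.2,-0.06,0],"rotation":[0,0,0]}]'
```

```text
t: 2.4
eef_pos: [0.5378, -0.0996, 0.159]
orientation: [[0.96, -0.279, -0.001], [-0.279, -0.96, 0.0], [-0.001, 0.0, -1.0]]
force: [-3.6, 1.1, 3.3]
gripper_width: 0.0004
t: 2.7
eef_pos: [0.54, -0.1002, 0.1588]
orientation: [[0.96, -0.279, -0.0], [-0.279, -0.96, 0.0], [-0.0, -0.0, -1.0]]
force: [-3.9, 1.7, 3.3]
gripper_width: 0.0002
```

```bash

python3 -m handwheel '[{"delta_pos":[0.2,-0.06,0],"rotation":[0,0,0]},{"delta_pos":[0.3,-0.09,0],"rotation":[0,0,0]},{"delta_pos":[0.4,-0.12,0],"rotation":[0,0,0]},{"delta_pos":[0.4,-0.12,0],"rotation":[0,0,0]}]'
python3 -m handwheel '[{"delta_pos":[0.1,-0.03,0],"rotation":[0,0,0]},{"delta_pos":[0.2,-0.06,0],"rotation":[0,0,0]},{"delta_pos":[0.2,-0.06,0],"rotation":[0,0,0]}]'
```

```text
t: 3.1
eef_pos: [0.5417, -0.1007, 0.1588]
orientation: [[0.96, -0.279, -0.006], [-0.279, -0.96, 0.002], [-0.007, 0.0, -1.0]]
force: [-15.0, 3.8, 9.2]
gripper_width: 0.0004
t: 3.4
eef_pos: [0.542, -0.1008, 0.1589]
orientation: [[0.96, -0.279, -0.011], [-0.279, -0.96, 0.003], [-0.011, 0.0, -1.0]]
force: [-23.8, 6.3, 11.9]
gripper_width: 0.0005
```

The force rose to 24 N against the hard stop. I'm letting go, backing off and up, and stepping aside to look.

```bash

python3 -m handwheel '[{"delta_pos":[-2,0.58,0],"rotation":[0,0,0]},{"delta_pos":[-5,1.46,0],"rotation":[0,0,0]},{"delta_pos":[-8,2.3,0],"rotation":[0,0,0]},{"delta_pos":[-8,2.3,4],"rotation":[0,0,0]},{"delta_pos":[-8,-1,8],"rotation":[0,0,0]},{"delta_pos":[-8,-6,8],"rotation":[0,0,0]},{"delta_pos":[-8,-11,8],"rotation":[0,0,0]},{"delta_pos":[-8,-16,8],"rotation":[0,0,0]},{"delta_pos":[-8,-21,8],"rotation":[0,0,0]},{"delta_pos":[-8,-22,8],"rotation":[0,0,0]},{"delta_pos":[-8,-22,8],"rotation":[0,0,0]},{"delta_pos":[-8,-22,8],"rotation":[0,0,0]},{"delta_pos":[-8,-22,8],"rotation":[0,0,0]}]'
python3 - <<'E'
from h import *
for n in('side','top'):
    im=ctrl.grab_frame(n);cv2.imwrite(f'pics/{n}2.png',im)
    c=(362,175) if n=='side' else (325,147); crop(n,im,c,(60,55),f'pics/{n}2c.png',6)
E
```

```text
t: 4.7
eef_pos: [0.4666, -0.3206, 0.239]
orientation: [[0.961, -0.278, 0.001], [-0.278, -0.961, -0.0], [0.001, -0.0, -1.0]]
force: [-0.2, -0.1, 0.6]
gripper_width: 0.0004
```

View pics/side2c.png

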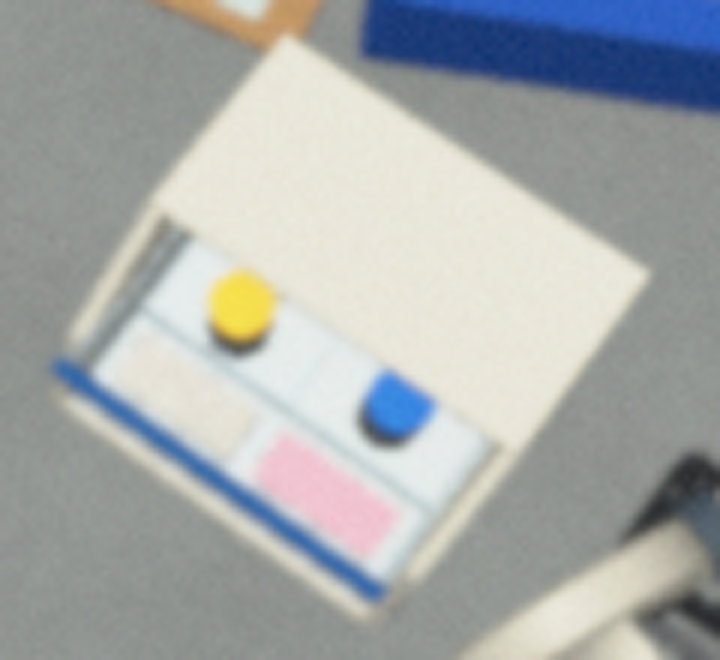

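View pics/top2c.png

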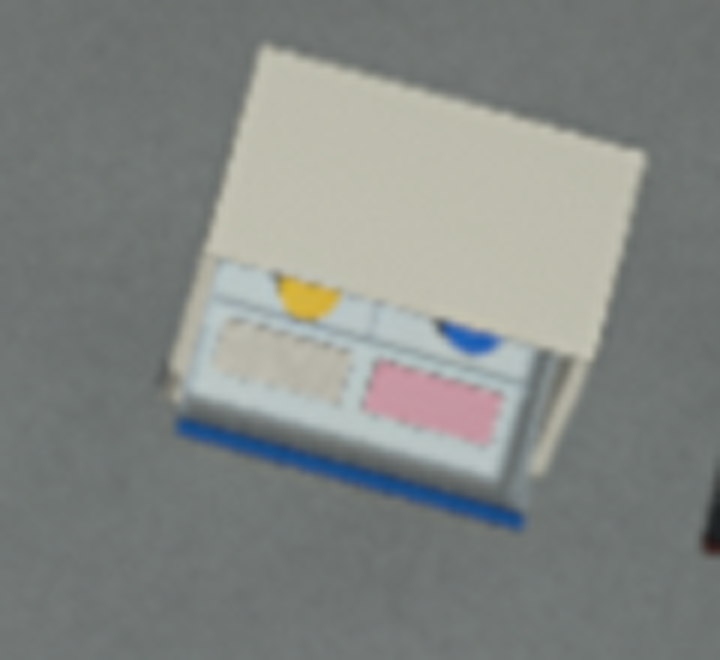

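The latch let go. The bar now runs from (62,368) to (378,592) in the side crop and (183,428) to (520,518) in the top crop. I'll measure it next.

```bash
python3 - <<'E'
from h import *
np.set_printoptions(precision=4,suppress=True)
def s(u,v):return((u+.5)/6-.5+302,(v+.5)/6-.5+120)
def t(u,v):return((u+.5)/6-.5+265,(v+.5)/6-.5+92)
a=tri(s(58,366),t(180,427));b=tri(s(382,594),t(523,520))
c=(a[0]+b[0])/2;print(a,b,np.linalg.norm(a[0]-b[0]),c)
O=np.array([.6208,-.1239,0]);y=np.radians(-16.3);R=np.array([[np.cos(y),-np.sin(y),0],[np.sin(y),np.cos(y),0],[0,0,1]])
print('unit frame',R.T@(c-O))
for th in(.29,.75):
    Rt=np.array([[np.cos(th),0,-np.sin(th)],[0,1,0],[np.sin(th),0,np.cos(th)]])
    for nm,p in(('rim',(-.011,0,.127)),('yc',(.067,.045,.032)),('bc',(.067,-.045,.032)),('ycaptop',(.067,.045,.071))):
        u=np.array([-.065,0,.026])+Rt@p;print(th,nm,u,R@u+O)
E
```

```text
(array([ 0.5383, -0.0048,  0.1517]), np.float64(0.00036489051572471384)) (array([ 0.4887, -0.1807,  0.1517]), np.float64(0.001124235904057873)) 0.18280621080660772 [ 0.5135 -0.0928  0.1517]
unit frame [-0.1117 -0.0002  0.1517]
0.29 rim [-0.1119  0.      0.1446] [ 0.5134 -0.0925  0.1446]
0.29 yc [-0.0099  0.045   0.0758] [ 0.6239 -0.0779  0.0758]
0.29 bc [-0.0099 -0.045   0.0758] [ 0.5986 -0.1643  0.0758]
0.29 ycaptop [-0.0211  0.045   0.1132] [ 0.6132 -0.0748  0.1132]
0.75 rim [-0.1596  0.      0.1114] [ 0.4676 -0.0791  0.1114]
0.75 yc [-0.0378  0.045   0.0951] [ 0.5972 -0.0701  0.0951]
0.75 bc [-0.0378 -0.045   0.0951] [ 0.5719 -0.1565  0.0951]
0.75 ycaptop [-0.0644  0.045   0.1236] [ 0.5716 -0.0626  0.1236]
```

```bash

python3 -m handwheel '[{"delta_pos":[1.5,5,0],"rotation":[-0.03,-0.1,0]},{"delta_pos":[3,9.5,0],"rotation":[-0.06,-0.2,0]},{"delta_pos":[4.5,14,0],"rotation":[-0.081,-0.278,0]},{"delta_pos":[6,19,0],"rotation":[-0.081,-0.278,0]},{"delta_pos":[6.9,22.2,0],"rotation":[-0.081,-0.278,0]},{"delta_pos":[6.9,22.2,0],"rotation":[-0.081,-0.278,0]},{"delta_pos":[6.9,22.2,-3],"rotation":[-0.081,-0.278,0]},{"delta_pos":[6.9,22.2,-6],"rotation":[-0.081,-0.278,0]},{"delta_pos":[6.9,22.2,-8.1],"rotation":[-0.081,-0.278,0]},{"delta_pos":[6.9,22.2,-8.1],"rotation":[-0.081,-0.278,0]}]'

```

```text
t: 5.8
eef_pos: [0.5331, -0.0998, 0.1536]
orientation: [[0.922, -0.279, 0.268], [-0.268, -0.96, -0.079], [0.279, 0.001, -0.96]]
force: [-0.8, 0.2, -0.4]
gripper_width: 0.0003
```

```bash

python3 -m handwheel '[{"delta_pos":[-0.5,0.15,0],"rotation":[0,0,0]},{"delta_pos":[-1.06,0.31,-0.2],"rotation":[0,0,0]},{"delta_pos":[-1.5,0.45,-0.4],"rotation":[-0.011,-0.04,0]},{"delta_pos":[-2,0.6,-0.6],"rotation":[-0.022,-0.077,0]},{"delta_pos":[-2.5,0.73,-0.8],"rotation":[-0.033,-0.115,0]},{"delta_pos":[-2.98,0.87,-1.04],"rotation":[-0.045,-0.154,0]},{"delta_pos":[-3.5,1.03,-1.3],"rotation":[-0.058,-0.198,0]},{"delta_pos":[-4.1,1.2,-1.65],"rotation":[-0.073,-0.249,0]},{"delta_pos":[-4.66,1.36,-1.99],"rotation":[-0.087,-0.298,0]},{"delta_pos":[-5.15,1.5,-2.35],"rotation":[-0.1,-0.343,0]},{"delta_pos":[-5.7,1.66,-2.8],"rotation":[-0.115,-0.394,0]},{"delta_pos":[-6.28,1.84,-3.3],"rotation":[-0.132,-0.451,0]},{"delta_pos":[-6.28,1.84,-3.3],"rotation":[-0.132,-0.451,0]},{"delta_pos":[-6.28,1.84,-3.3],"rotation":[-0.132,-0.451,0]}]'

```

```text
t: 7.2
eef_pos: [0.4979, -0.0834, 0.1242]
orientation: [[0.707, -0.283, 0.649], [-0.205, -0.959, -0.195], [0.677, 0.004, -0.736]]
force: [0.2, 0.1, 0.4]
gripper_width: 0.0003
```

```bash

python3 -m handwheel '[{"delta_pos":[0,0,0],"rotation":[0,0,0]}]'
python3 - <<'E'
from h import *
print(ctrl.observe()['qpos'],ctrl.observe()['joint_vel'])
for n in('side','top'):
    im=ctrl.grab_frame(n);cv2.imwrite(f'pics/{n}3.png',im)
    c=(362,175) if n=='side' else (325,147); crop(n,im,c,(60,55),f'pics/{n}3c.png',6)
E
```

```text
t: 7.3
eef_pos: [0.4982, -0.0836, 0.125]
orientation: [[0.706, -0.283, 0.65], [-0.205, -0.959, -0.195], [0.678, 0.004, -0.735]]
force: [-0.6, 0.2, 1.3]
gripper_width: 0.0007
[-10.78694392 -49.07256956 132.84347258  -4.97612739  53.77847705
  96.94501661] [-0.08561018 -0.04354044 -0.0208906  -0.0241932  -0.28286508  0.19812146]
```

View pics/side3c.png

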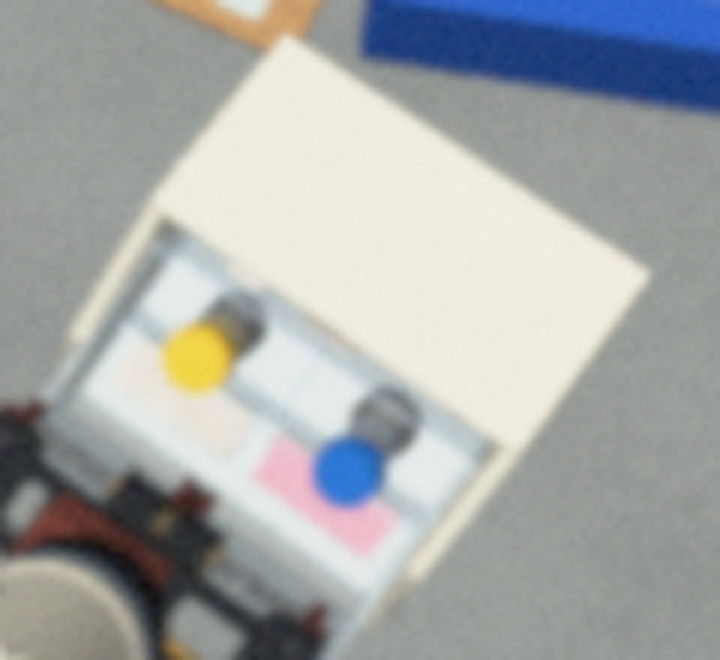

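View pics/top3c.png

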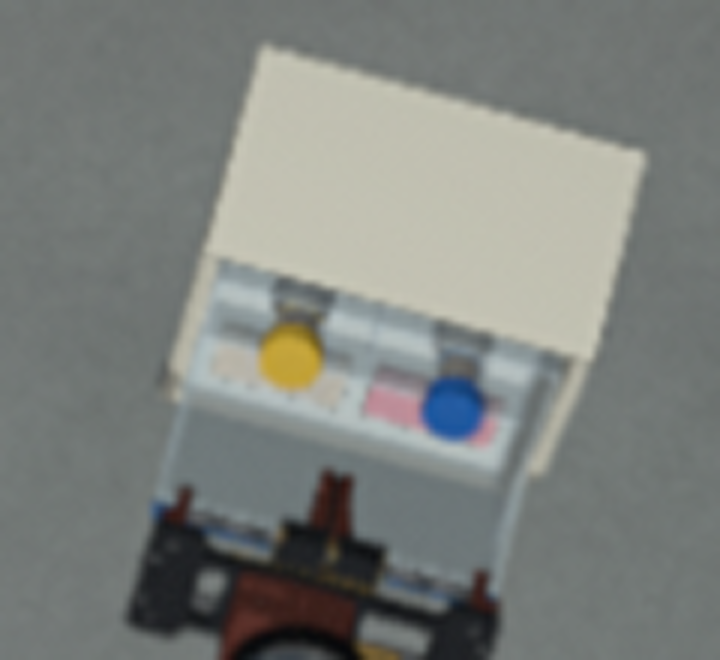

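The yellow cap is at side crop (197,358) and top crop (291,356), and the blue cap at (349,470) and (453,408). The bin is tilted, but joint 2 sits at its range limit, so I'll work out the angle reached and use a steeper tool.

```bash
cat >> h.py <<'E'
np.set_printoptions(precision=4,suppress=True)
O=np.array([.6208,-.1239,0]);_y=np.radians(-16.3);R=np.array([[np.cos(_y),-np.sin(_y),0],[np.sin(_y),np.cos(_y),0],[0,0,1]])
H=np.array([-.065,0,.026])
def Rt(th):return np.array([[np.cos(th),0,-np.sin(th)],[0,1,0],[np.sin(th),0,np.cos(th)]])
def b2w(p,th):return R@(H+Rt(th)@np.array(p))+O
def w2u(p):return R.T@(np.array(p)-O)
def s(u,v):return((u+.5)/6-.5+302,(v+.5)/6-.5+120)
def t(u,v):return((u+.5)/6-.5+265,(v+.5)/6-.5+92)
E
python3 - <<'E'
from h import *
for n,a,b in(('yellow',s(197,358),t(291,356)),('blue',s(349,470),t(453,408))):
    p,e=tri(a,b);u=w2u(p)-H;r=np.hypot(u[0],u[2]);print(n,p,e,u,'theta',np.arctan2(u[2],u[0])-np.arctan2(.071,.067),np.arctan2(u[2],u[0])-np.arctan2(.071,.0745),r,np.hypot(.067,.071))
p=np.array([.4982,-.0836,.125]);u=w2u(p)-H;print(u,np.hypot(u[0],u[2]))
a,e=tri(s(70,0),t(0,0))if 0 else (0,0)
for th in(.55,.6,.65,.7):
    p=b2w((-.011,.093,.127),th);print(th,(proj('top',p)-[264.5,91.5])*6, (proj('top',b2w((-.011,-.093,.127),th))-[264.5,91.5])*6)
E
```

```text
yellow [ 0.5804 -0.0658  0.1204] 0.0010477666392918323 [0.0099 0.0444 0.0944] theta 0.6516574767230067 0.7046852152599092 0.09489823936064308 0.09762171889492624
blue [ 0.5519 -0.1513  0.1228] 2.4925881432751978e-05 [ 0.0065 -0.0457  0.0968] theta 0.6891759818921724 0.742203720429075 0.09700041180642402 0.09762171889492624
[-0.064   0.0043  0.099 ] 0.11787630773951815
0.55 [159.711  484.6705] [502.0354 581.3346]
0.6 [156.7378 494.7916] [498.2264 591.2151]
0.65 [153.8562 504.5521] [494.4469 600.7177]
0.7 [151.0743 513.9248] [490.7084 609.8163]
```

```bash

python3 -m handwheel '[{"delta_pos":[1,-0.3,1],"rotation":[0,0,0]},{"delta_pos":[3,-0.9,5],"rotation":[0.012,0.04,0]},{"delta_pos":[6,-1,8],"rotation":[0.024,0.082,0]},{"delta_pos":[6,-1,8],"rotation":[0.024,0.082,0]},{"delta_pos":[6,-1,8],"rotation":[0.024,0.082,0]},{"delta_pos":[6,-1,8],"rotation":[0.024,0.082,0]}]' 5.5
python3 - <<'E'
from h import *
o=ctrl.observe();print(o['eef_pos'],o['orientation'],o['qpos'],np.arccos(-o['orientation'][2,2]))
for th in(.64,.66,.68):
  for z in(.125,.053): 
    p=b2w((.066,.0445,z),th);print(th,z,p,p-o['eef_pos'])
E
```

```text
t: 8.0
eef_pos: [0.557, -0.0934, 0.2018]
orientation: [[0.76, -0.283, 0.585], [-0.221, -0.959, -0.176], [0.611, 0.005, -0.792]]
force: [-0.3, -0.7, -0.7]
gripper_width: 0.0448
[ 0.557  -0.0934  0.2018] [[ 0.7605 -0.2827  0.5846]
 [-0.2211 -0.9592 -0.1763]
 [ 0.6105  0.0048 -0.792 ]] [-10.8841 -32.6413 113.7961  -4.0944  61.423   96.188 ] 0.6567757089086309
0.64 0.125 [ 0.5501 -0.0569  0.1657] [-0.0069  0.0365 -0.0362]
0.64 0.053 [ 0.5913 -0.0689  0.1079] [ 0.0344  0.0245 -0.0939]
0.66 0.125 [ 0.5474 -0.0561  0.1652] [-0.0096  0.0373 -0.0366]
0.66 0.053 [ 0.5898 -0.0685  0.1083] [ 0.0328  0.0249 -0.0935]
0.68 0.125 [ 0.5447 -0.0553  0.1647] [-0.0123  0.0381 -0.0371]
0.68 0.053 [ 0.5882 -0.068   0.1087] [ 0.0312  0.0254 -0.0931]
```

```bash

python3 - <<'E'
from h import *
for n in('side','top'):
    im=ctrl.grab_frame(n);cv2.imwrite(f'pics/{n}4.png',im)
    c=(362,175) if n=='side' else (325,147); crop(n,im,c,(60,55),f'pics/{n}4c.png',6)
E
```

```text
(no output)
```

View pics/side4c.png

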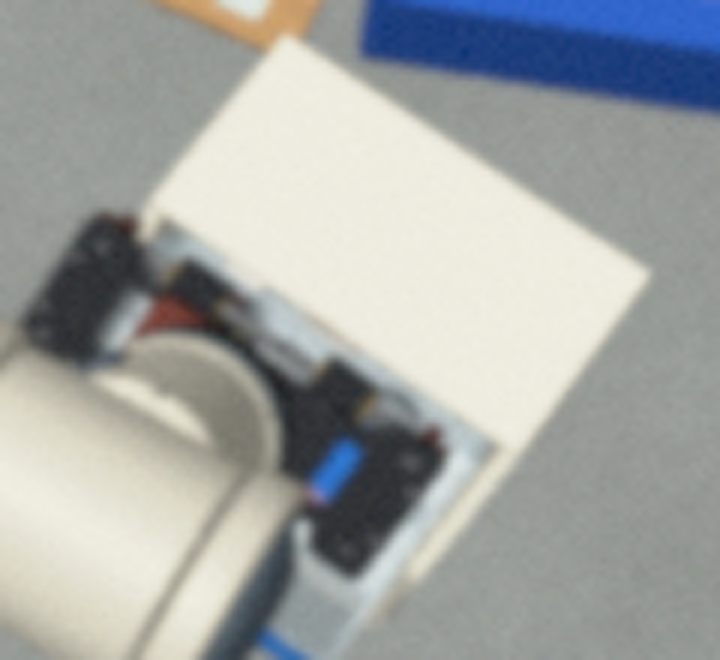

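View pics/top4c.png

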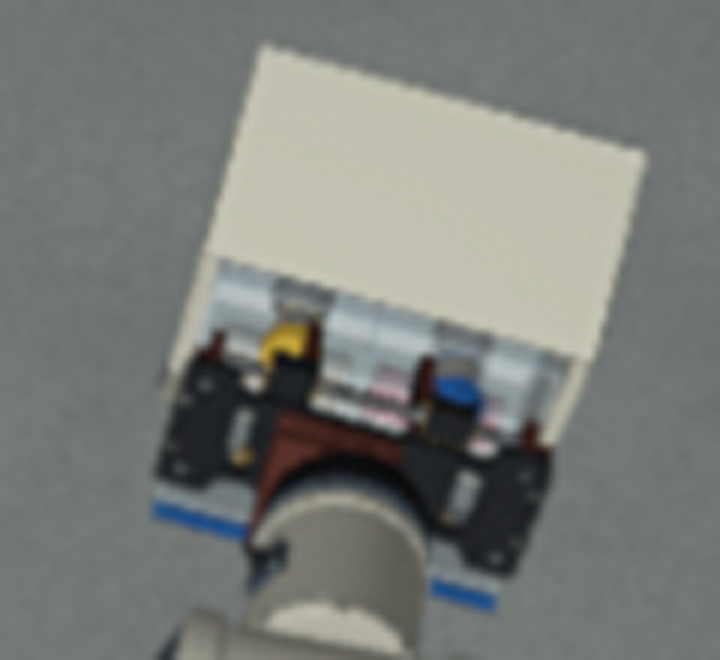

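The bar ends at top crop (153,510) and (495,602) give an angle of about 0.66, so the bin is staying put. Next I go over the yellow canister and down along its axis.

```bash

python3 -m handwheel '[{"delta_pos":[-0.5,1.9,0],"rotation":[0,0,0]},{"delta_pos":[-1,3.75,-1.5],"rotation":[0,0,0]},{"delta_pos":[-1,3.75,-3.6],"rotation":[0,0,0]},{"delta_pos":[-1,3.75,-3.6],"rotation":[0,0,0]},{"delta_pos":[0.4,3.35,-5.5],"rotation":[0,0,0]},{"delta_pos":[1.8,2.9,-7.4],"rotation":[0,0,0]},{"delta_pos":[2.6,2.7,-8.4],"rotation":[0,0,0]},{"delta_pos":[3.25,2.5,-9.3],"rotation":[0,0,0]},{"delta_pos":[3.25,2.5,-9.3],"rotation":[0,0,0]}]' 5.5
python3 - <<'E'
from h import *
for n in('side','top'):
    im=ctrl.grab_frame(n);cv2.imwrite(f'pics/{n}5.png',im)
    c=(362,175) if n=='side' else (325,147); crop(n,im,c,(60,55),f'pics/{n}5c.png',6)
E
```

```text
t: 9.0
eef_pos: [0.59, -0.0689, 0.1087]
orientation: [[0.761, -0.283, 0.584], [-0.221, -0.959, -0.177], [0.61, 0.005, -0.792]]
force: [-0.1, 0.1, 0.7]
gripper_width: 0.0548
```

View pics/top5c.png

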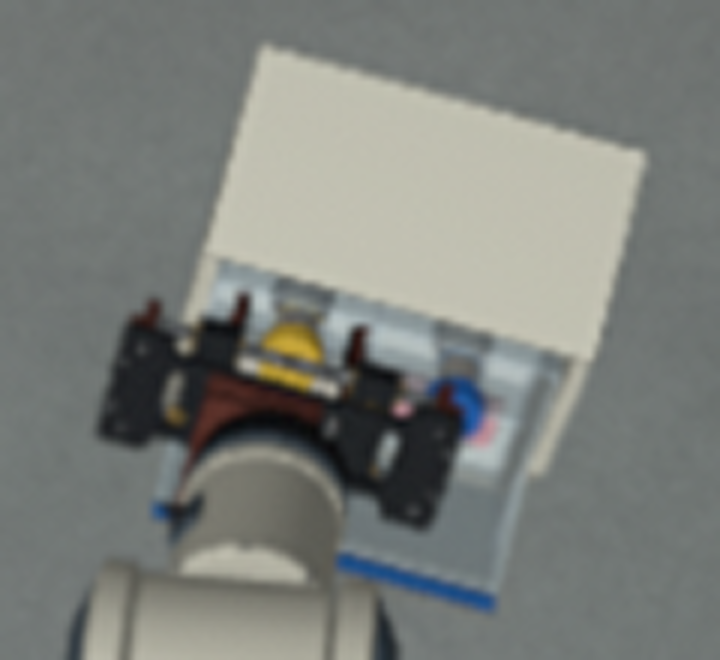

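The cap at (295,345) is centred between the fingers at (243,315) and (357,345). Closing.

```bash

python3 -m handwheel '[{"delta_pos":[0,0,0],"rotation":[0,0,0]},{"delta_pos":[0,0,0],"rotation":[0,0,0]},{"delta_pos":[0,0,0],"rotation":[0,0,0]},{"delta_pos":[0,0,0],"rotation":[0,0,0]},{"delta_pos":[0,0,0],"rotation":[0,0,0]}]' 2.8 20

```

```text
t: 9.6
eef_pos: [0.5906, -0.0684, 0.1106]
orientation: [[0.759, -0.283, 0.587], [-0.221, -0.959, -0.177], [0.612, 0.005, -0.79]]
force: [-1.1, 0.1, 1.1]
gripper_width: 0.0335
```

```bash

python3 -m handwheel '[{"delta_pos":[-0.25,0.08,0.4],"rotation":[0,0,0]},{"delta_pos":[-0.9,0.27,1.3],"rotation":[0,0,0]},{"delta_pos":[-1.8,0.53,2.5],"rotation":[0,0,0]},{"delta_pos":[-2.7,0.8,3.7],"rotation":[0,0,0]},{"delta_pos":[-3.6,1.06,4.9],"rotation":[0,0,0]},{"delta_pos":[-4.4,1.3,6.2],"rotation":[0,0,0]},{"delta_pos":[-4.6,1.4,8.2],"rotation":[0,0,0]},{"delta_pos":[-4.6,1.4,10.2],"rotation":[0,0,0]},{"delta_pos":[-4.6,1.4,11],"rotation":[0,0,0]},{"delta_pos":[-4.6,1.4,11],"rotation":[0,0,0]}]'
python3 - <<'E'
from h import *
for n in('side','top'):
    im=ctrl.grab_frame(n);cv2.imwrite(f'pics/{n}6.png',im)
    c=(350,175) if n=='side' else (325,157); crop(n,im,c,(65,60),f'pics/{n}6c.png',6)
o=ctrl.observe();print(o['eef_pos'],o['qpos'])
E
```

```text
t: 10.6
eef_pos: [0.5445, -0.0543, 0.2219]
orientation: [[0.758, -0.283, 0.588], [-0.221, -0.959, -0.176], [0.614, 0.004, -0.79]]
force: [0.3, -0.3, -0.8]
gripper_width: 0.034
[ 0.544  -0.0543  0.2189] [ -4.9897 -35.3476 113.7793  -7.9249  64.744  102.3271]
```

View pics/side6c.png

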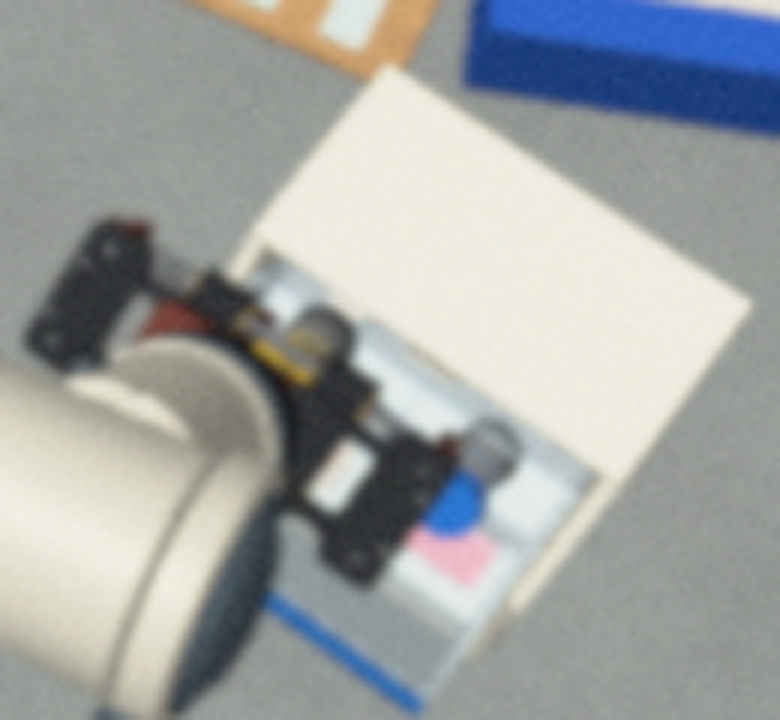

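View pics/top6c.png

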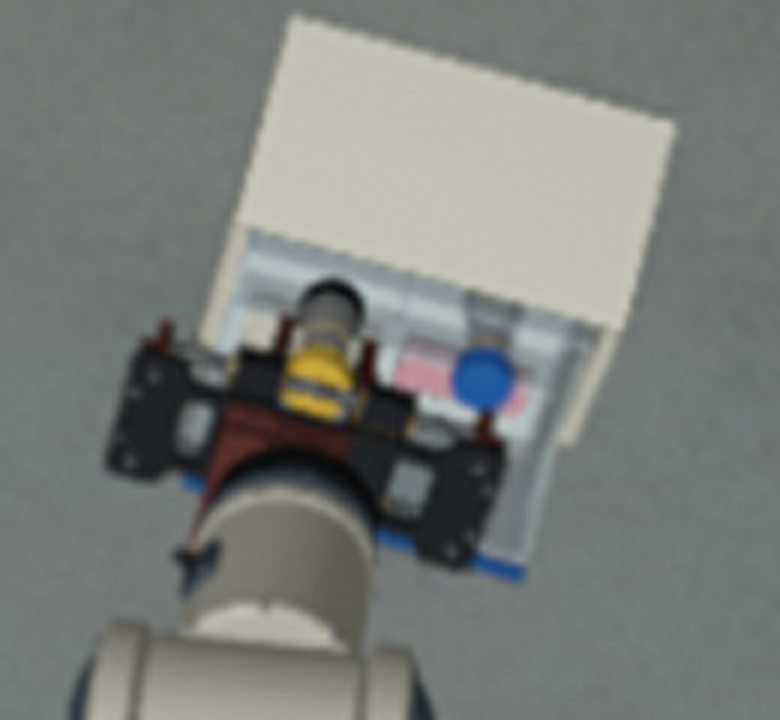

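Yellow is out and held: cap at (320,380), foot at (333,300) in the top crop. Blue still stands in its pocket. Next, over to the mat while turning upright.

```bash

python3 -m handwheel '[{"delta_pos":[-0.8,2,0],"rotation":[0.01,0.035,0]},{"delta_pos":[-2.4,5,0],"rotation":[0.034,0.115,0]},{"delta_pos":[-4,8.4,0],"rotation":[0.06,0.2,0]},{"delta_pos":[-5.6,11.8,0],"rotation":[0.085,0.29,0]},{"delta_pos":[-7.2,15.2,-1],"rotation":[0.11,0.375,0]},{"delta_pos":[-8.8,18.5,-3],"rotation":[0.136,0.46,0]},{"delta_pos":[-10.4,21.8,-5],"rotation":[0.16,0.545,0]},{"delta_pos":[-11.5,24.2,-7],"rotation":[0.178,0.605,0]},{"delta_pos":[-11.95,25.2,-9],"rotation":[0.187,0.633,0]},{"delta_pos":[-11.95,25.2,-11],"rotation":[0.187,0.633,0]},{"delta_pos":[-11.95,25.2,-12],"rotation":[0.187,0.633,0]},{"delta_pos":[-11.95,25.2,-12],"rotation":[0.187,0.633,0]},{"delta_pos":[-11.95,25.2,-12],"rotation":[0.187,0.633,0]}]'
python3 - <<'E'
from h import *
for n in('side','top'):
    im=ctrl.grab_frame(n);cv2.imwrite(f'pics/{n}7.png',im)
    c=(235,205) if n=='side' else (235,200); crop(n,im,c,(60,50),f'pics/{n}7c.png',6)
o=ctrl.observe();print(o['eef_pos'],o['qpos'],o['force'])
u=w2u((.5906,-.0684,.1106))-H;print(Rt(.66).T@u)
E
```

```text
t: 12.0
eef_pos: [0.4251, 0.1971, 0.1003]
orientation: [[0.96, -0.281, -0.002], [-0.281, -0.96, -0.003], [-0.001, 0.003, -1.0]]
force: [0.6, 0.4, -1.2]
gripper_width: 0.0334
[0.4256 0.1974 0.1013] [ 20.7975 -14.1999 103.4705  -0.0909  90.792  127.0887] [ 0.1465  0.587  -0.733 ]
[0.068  0.0448 0.0543]
```

View pics/side7c.png

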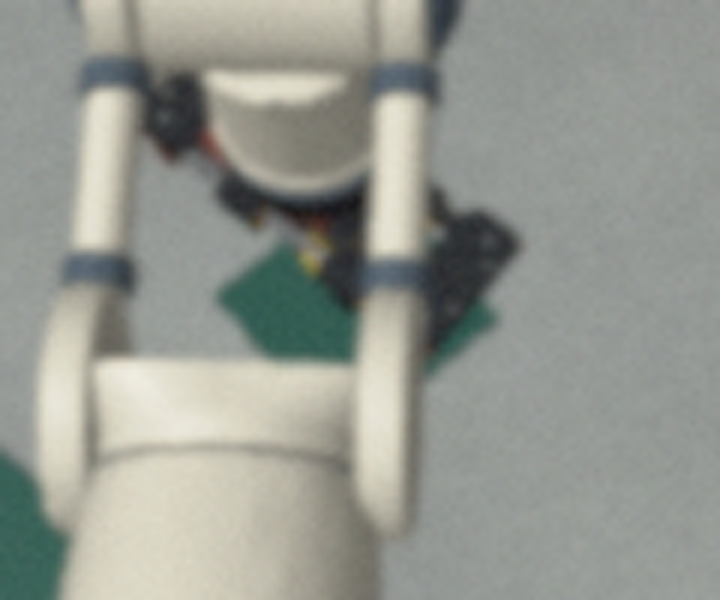

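View pics/top7c.png

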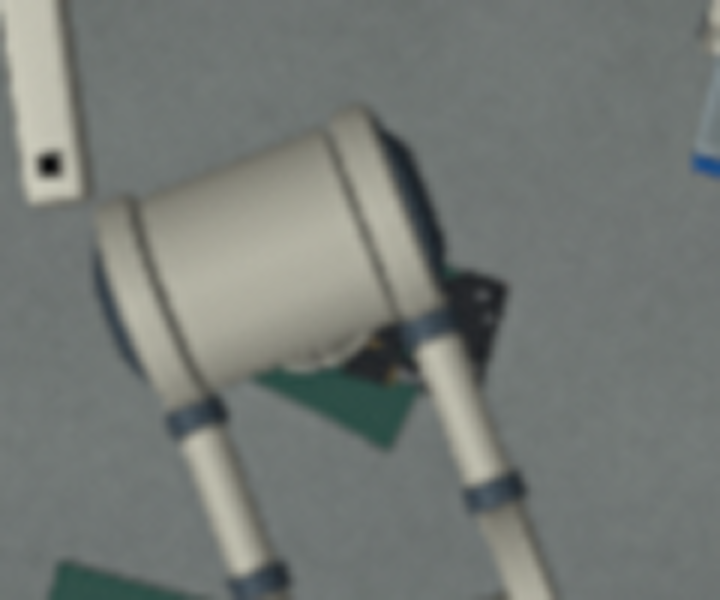

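```bash

python3 -m handwheel '[{"delta_pos":[0,0,-1],"rotation":[0,0,0]},{"delta_pos":[0,0,-2],"rotation":[0,0,0]},{"delta_pos":[0,0,-2.7],"rotation":[0,0,0]},{"delta_pos":[0,0,-3.1],"rotation":[0,0,0]},{"delta_pos":[0,0,-3.3],"rotation":[0,0,0]},{"delta_pos":[0,0,-3.3],"rotation":[0,0,0]}]'
python3 -m handwheel '[{"delta_pos":[0,0,-0.1],"rotation":[0,0,0]},{"delta_pos":[0,0,-0.2],"rotation":[0,0,0]},{"delta_pos":[0,0,-0.2],"rotation":[0,0,0]}]'
```

```text
t: 12.7
eef_pos: [0.4248, 0.1975, 0.0666]
orientation: [[0.96, -0.28, -0.003], [-0.28, -0.96, -0.003], [-0.002, 0.004, -1.0]]
force: [-0.5, 0.2, 0.1]
gripper_width: 0.0335
t: 13.0
eef_pos: [0.4252, 0.1977, 0.0656]
orientation: [[0.96, -0.28, -0.002], [-0.28, -0.96, -0.002], [-0.001, 0.003, -1.0]]
force: [0.5, -0.2, 2.1]
gripper_width: 0.0336
```

```bash

python3 -m handwheel '[{"delta_pos":[0,0,-0.1],"rotation":[0,0,0]},{"delta_pos":[0,0,-0.1],"rotation":[0,0,0]}]'
```

```text
t: 13.2
eef_pos: [0.4253, 0.1977, 0.0654]
orientation: [[0.96, -0.28, -0.001], [-0.28, -0.96, -0.002], [-0.001, 0.002, -1.0]]
force: [-2.0, -1.3, 7.8]
gripper_width: 0.0338
```

Contact is firm (7.8 N). Easing off a little, opening slowly, then rising.

```bash

python3 -m handwheel '[{"delta_pos":[0,0,0.15],"rotation":[0,0,0]},{"delta_pos":[0,0,0.15],"rotation":[0,0,0]}]'
python3 -m handwheel '[{"delta_pos":[0,0,0],"rotation":[0,0,0]},{"delta_pos":[0,0,0],"rotation":[0,0,0]},{"delta_pos":[0,0,0],"rotation":[0,0,0]},{"delta_pos":[0,0,0],"rotation":[0,0,0]}]' 6.5
python3 -m handwheel '[{"delta_pos":[0,0,1],"rotation":[0,0,0]},{"delta_pos":[0,0,3],"rotation":[0,0,0]},{"delta_pos":[0,0,6],"rotation":[0,0,0]},{"delta_pos":[0,0,10],"rotation":[0,0,0]},{"delta_pos":[0,-4,12],"rotation":[0,0,0]},{"delta_pos":[0,-8,12],"rotation":[0,0,0]},{"delta_pos":[0,-13,12],"rotation":[0,0,0]},{"delta_pos":[0,-18,12],"rotation":[0,0,0]},{"delta_pos":[0,-23,12],"rotation":[0,0,0]},{"delta_pos":[0,-25,12],"rotation":[0,0,0]},{"delta_pos":[0,-25,12],"rotation":[0,0,0]}]'
python3 - <<'E'
from h import *
for n in('side','top'):
    im=ctrl.grab_frame(n);cv2.imwrite(f'pics/{n}8.png',im)
    c=(235,205) if n=='side' else (235,200); crop(n,im,c,(50,50),f'pics/{n}8c.png',6)
o=ctrl.observe();print(o['eef_pos'],o['qpos'],o['force'])
E
```

```text
t: 13.4
eef_pos: [0.425, 0.1976, 0.0656]
orientation: [[0.96, -0.28, -0.002], [-0.28, -0.96, -0.002], [-0.001, 0.003, -1.0]]
force: [0.1, 0.3, 2.2]
gripper_width: 0.034
t: 13.8
eef_pos: [0.4248, 0.1975, 0.0653]
orientation: [[0.96, -0.28, -0.003], [-0.28, -0.96, -0.003], [-0.002, 0.003, -1.0]]
force: [0.8, 0.0, -0.3]
gripper_width: 0.0623
t: 14.9
eef_pos: [0.4247, -0.0549, 0.1862]
orientation: [[0.959, -0.285, -0.002], [-0.285, -0.959, -0.003], [-0.001, 0.004, -1.0]]
force: [-0.0, 0.6, 1.2]
gripper_width: 0.065
[ 0.4249 -0.0523  0.186 ] [-11.4665 -21.9618 101.0455  -0.1439 101.0097  94.8352] [-0.2711  0.0079 -0.064 ]
```

View pics/side8c.png

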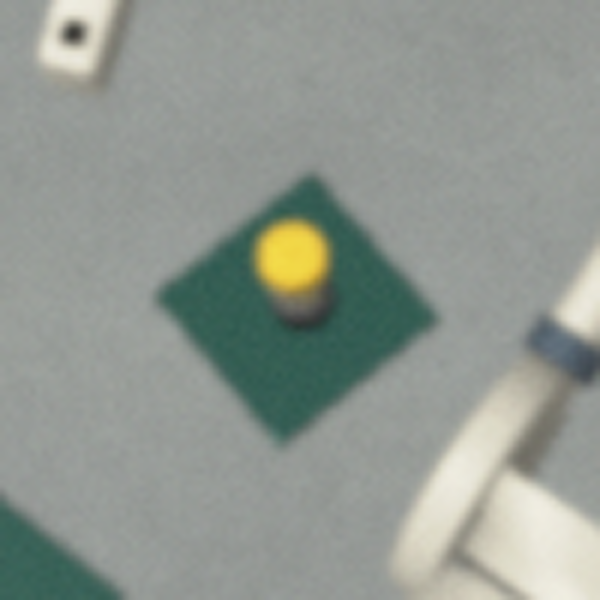

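View pics/top8.png

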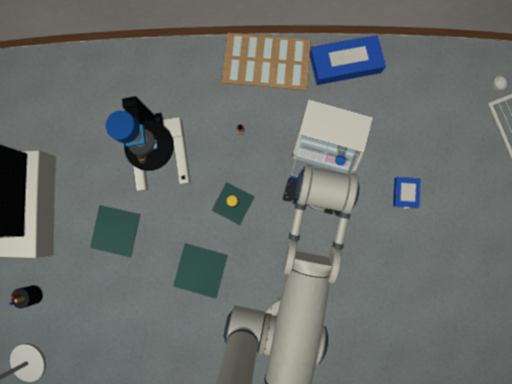

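The side crop shows the canister standing mid-mat, cap at (292,255) and foot at (305,308). In the top view it is at (232,201) on the mat, and the blue cap is at (341,160) in the open bin. Next I close the fingers and push the bin shut from the front.

```bash

python3 -m handwheel '[{"delta_pos":[0.7,-0.9,-1],"rotation":[0,0,0]},{"delta_pos":[1.35,-1.8,-3],"rotation":[0,0,0]},{"delta_pos":[1.35,-1.8,-5.6],"rotation":[0,0,0]},{"delta_pos":[1.35,-1.8,-5.6],"rotation":[0,0,0]},{"delta_pos":[1.35,-1.8,-5.6],"rotation":[0,0,0]}]' 0 20
```

```text
t: 15.5
eef_pos: [0.4383, -0.0697, 0.1291]
orientation: [[0.96, -0.278, -0.004], [-0.279, -0.96, -0.002], [-0.003, 0.003, -1.0]]
force: [-0.4, -0.1, 0.1]
gripper_width: 0.0286
```

```bash

python3 -m handwheel '[{"delta_pos":[1.2,-0.35,0],"rotation":[0,0,0]},{"delta_pos":[2.2,-0.64,0],"rotation":[0,0,0]},{"delta_pos":[2.7,-0.8,0.3],"rotation":[0,0,0]},{"delta_pos":[3.3,-0.97,0.8],"rotation":[0,0,0]},{"delta_pos":[3.84,-1.12,1.24],"rotation":[0,0,0]},{"delta_pos":[4.4,-1.29,1.55],"rotation":[0,0,0]},{"delta_pos":[4.9,-1.43,1.85],"rotation":[0,0,0]},{"delta_pos":[5.43,-1.59,2.2],"rotation":[0,0,0]},{"delta_pos":[6,-1.75,2.4],"rotation":[0,0,0]},{"delta_pos":[6.6,-1.93,2.65],"rotation":[0,0,0]},{"delta_pos":[7.15,-2.09,2.84],"rotation":[0,0,0]},{"delta_pos":[7.75,-2.27,3],"rotation":[0,0,0]},{"delta_pos":[8.35,-2.44,3.1],"rotation":[0,0,0]},{"delta_pos":[8.95,-2.62,3.24],"rotation":[0,0,0]},{"delta_pos":[8.95,-2.62,3.24],"rotation":[0,0,0]}]'
```

```text
t: 17.0
eef_pos: [0.528, -0.0966, 0.1624]
orientation: [[0.96, -0.28, -0.004], [-0.28, -0.96, -0.002], [-0.003, 0.003, -1.0]]
force: [-3.4, 1.4, 3.2]
gripper_width: 0.0007
```

Contact as expected at about 3.5 N. Now to the inner stop.

```bash

python3 -m handwheel '[{"delta_pos":[0.4,-0.12,0],"rotation":[0,0,0]},{"delta_pos":[0.8,-0.23,0],"rotation":[0,0,0]},{"delta_pos":[1.1,-0.32,0],"rotation":[0,0,0]},{"delta_pos":[1.4,-0.41,0],"rotation":[0,0,0]},{"delta_pos":[1.6,-0.47,0],"rotation":[0,0,0]},{"delta_pos":[1.7,-0.5,0],"rotation":[0,0,0]},{"delta_pos":[1.7,-0.5,0],"rotation":[0,0,0]}]'
```

```text
t: 17.7
eef_pos: [0.5419, -0.1006, 0.1625]
orientation: [[0.96, -0.28, -0.011], [-0.28, -0.96, -0.0], [-0.01, 0.003, -1.0]]
force: [-17.9, 4.7, 11.3]
gripper_width: 0.001
```

That is the inner stop (x 0.542, as in the first push, 18 N). Backing off gently, then moving away to look.

```bash

python3 -m handwheel '[{"delta_pos":[-0.4,0.12,0],"rotation":[0,0,0]},{"delta_pos":[-0.8,0.23,0],"rotation":[0,0,0]},{"delta_pos":[-1.3,0.38,0],"rotation":[0,0,0]},{"delta_pos":[-2.2,0.64,0],"rotation":[0,0,0]},{"delta_pos":[-4,1.17,0],"rotation":[0,0,0]},{"delta_pos":[-7,2,0],"rotation":[0,0,0]},{"delta_pos":[-9,0,4],"rotation":[0,0,0]},{"delta_pos":[-9,-5,8],"rotation":[0,0,0]},{"delta_pos":[-9,-10,8],"rotation":[0,0,0]},{"delta_pos":[-9,-15,8],"rotation":[0,0,0]},{"delta_pos":[-9,-20,8],"rotation":[0,0,0]},{"delta_pos":[-9,-22,8],"rotation":[0,0,0]},{"delta_pos":[-9,-22,8],"rotation":[0,0,0]},{"delta_pos":[-9,-22,8],"rotation":[0,0,0]},{"delta_pos":[-9,-22,8],"rotation":[0,0,0]},{"delta_pos":[-9,-22,8],"rotation":[0,0,0]},{"delta_pos":[-9,-22,8],"rotation":[0,0,0]},{"delta_pos":[-9,-22,8],"rotation":[0,0,0]},{"delta_pos":[-9,-22,8],"rotation":[0,0,0]}]'
python3 - <<'E'
from h import *
for n in('side','top'):
    im=ctrl.grab_frame(n);cv2.imwrite(f'pics/{n}9.png',im)
    c=(362,175) if n=='side' else (325,147); crop(n,im,c,(60,55),f'pics/{n}9c.png',6)
o=ctrl.observe();print(o['eef_pos'],o['force'])
E
```

```text
t: 19.6
eef_pos: [0.4551, -0.3212, 0.242]
orientation: [[0.96, -0.279, -0.002], [-0.279, -0.96, -0.003], [-0.002, 0.003, -1.0]]
force: [-0.1, -0.2, -0.3]
gripper_width: 0.0005
[ 0.455  -0.3214  0.242 ] [ 0.7237 -1.0136 -1.3401]
```

View pics/side9c.png

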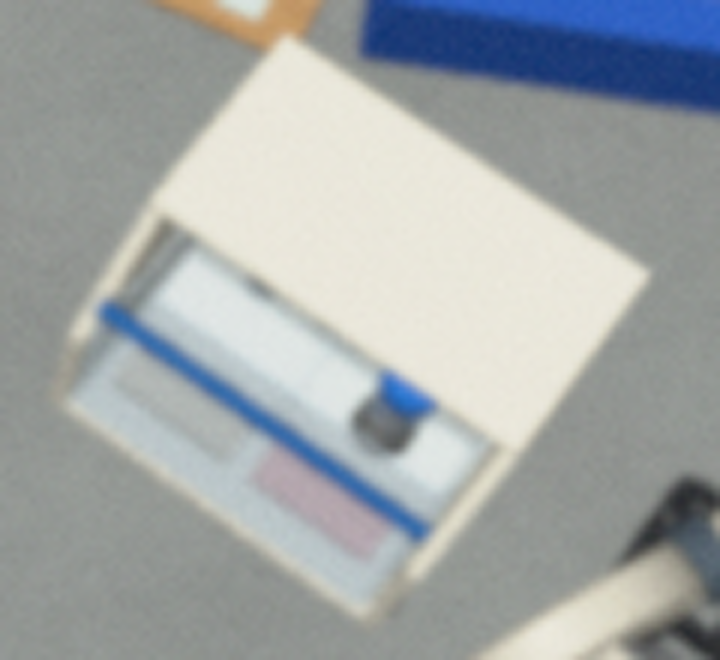

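View pics/top9.png

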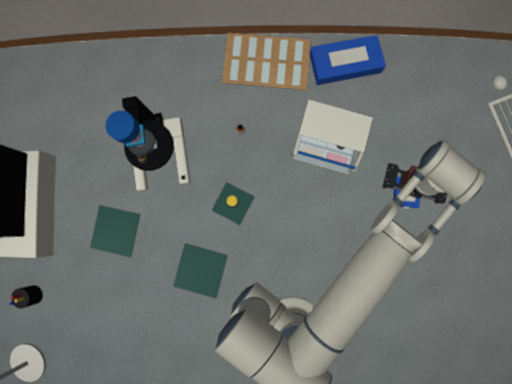

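View pics/top9c.png

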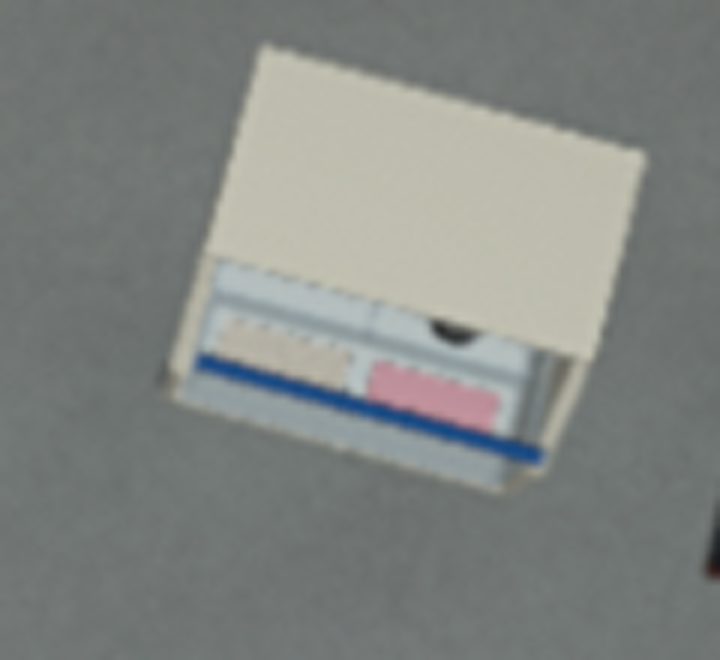

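The bar is back at its starting place, side crop (108,313) to (427,530). Blue stands upright in its pocket at (390,415). One numeric check of yellow on the mat before handing in.

```bash
python3 - <<'E'
from h import *
c={}
for n in('side','top'):
    im=cv2.imread(f'pics/{n}9.png');hsv=cv2.cvtColor(im,cv2.COLOR_BGR2HSV);m=cv2.inRange(hsv,(20,130,130),(35,255,255))
    x,y=(235,205) if n=='side' else (233,202);k=np.zeros_like(m);k[y-25:y+25,x-25:x+25]=255;M=cv2.moments(m&k,True);c[n]=(M['m10']/M['m00'],M['m01']/M['m00'])
print(c,tri(c['side'],c['top']),'mat .4245 .198; cap top expected z ~.08')
ctrl.finish_job()
E
```

```text
{'side': (233.4051724137931, 197.5), 'top': (231.5, 200.5)} (array([0.428 , 0.1958, 0.0802]), np.float64(0.0003782220526787476)) mat .4245 .198; cap top expected z ~.08
the job is handed in; nothing more can be done
```

The job is handed in, and my last checks agree with every end condition I could see in the pictures; the hand-in gave no verdict. It took about 20 s of the 64 s allowed.

I pushed the bin to its inner stop, let it come out, and pulled it forward. I gripped the yellow canister along its leaning axis, lifted it out and stood it on the 110 mm mat. I then pushed the bin back to the inner stop (18 N) and let go.

- **Yellow canister:** its cap sits about 4 mm from the mat's middle at 80 mm height, which fits an upright canister standing on the mat.
- **Bin and blue canister:** the rim bar is back where it was at the start, so the bin is latched shut. The blue canister stands in its pocket.
- **Other objects:** the oil bottle and the microscope are where they were in the pictures. The slide box was mostly hidden by the gripper in the last top picture. I didn't check it separately, but nothing came near it.
- **Robot:** it stands clear of everything.

**Tilt short of plan:** the pull stopped early because joint 2 reached its range limit. The bin reached about 0.66 rad by image measurement instead of the planned 0.75, still above the required 0.6.

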